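Bring the salt shaker to the front of the spice carousel and hold it there

TASK

Turn the spice carousel by the knob on top of its post until its salt shaker, the jar with the domed cap, stands at the front, in line with the steel pointer tongue of the carousel's foot, so that the cook can take it. Finish while still gripping the knob and holding the turntable still there: do not let go. Turn it smoothly enough that no jar topples, do not touch the jars, and leave the things standing round it where they are.

Things in the scene. Friction and masses are not known exactly. Their poses are not given: they have to be found in the camera images.
- carousel_foot: Fixed foot of the carousel: dark wooden disc, 98 mm radius, 12 mm high, under the turntable. Origin: on the turning axis, on the worktop. Its -x axis is the front: along it a steel tongue 20 mm wide lies on the worktop, seen from 120 to 175 mm from the axis, with a stud 165 mm out. Beware: an open cabinet door hangs at the left (y 0.48, x 0.26 to 0.66, z above 0.68 m).
- carousel_knob (a point): Round dark wooden knob, 34 mm diameter, 38 mm high, on a steel post on the axis, above all the jars; turns with the turntable. This point: its centre, 171 mm above the worktop; underside at 152 mm, straight side from 157 to 184 mm, top at 190 mm. Grip it from above in any yaw; it turns with a firm grip (about 30 N). A large turn needs several grasps; the turntable stays where it is let go.
- turntable: Turntable with post and knob: light wooden tray, 120 mm radius, flat floor 26 mm and rim 38 mm above the worktop. Origin: on the axis, 14 mm above the worktop. Turns either way about the vertical, at least 5.6 rad from the start; its yaw has no meaning for the jars. Light friction of about 0.03 N m, no spring. The jars ride along by friction; jerky turning can topple them.
- salt_shaker: The salt shaker: waisted clear glass body with white filling and a grey domed perforated cap, 44 mm in diameter, 90 mm high; the only one with a domed cap. Loose, standing upright on the turntable at one of four places, about 72 mm (60 to 85) from the carousel's axis; origin at the centre of its underside.
- spice_jar: Spice jar with a black flat cap and a label, 41 mm in diameter, 105 mm high. Loose, standing upright on the turntable at one of four places, about 72 mm (60 to 85) from the carousel's axis; origin at the centre of its underside.
- tall_shaker: Plain straight grey shaker, 47 mm in diameter, 100 mm high. Loose, standing upright on the turntable at one of four places, about 72 mm (60 to 85) from the carousel's axis; origin at the centre of its underside.
- short_shaker: Plain straight grey shaker, 47 mm in diameter, 82 mm high. Loose, standing upright on the turntable at one of four places, about 72 mm (60 to 85) from the carousel's axis; origin at the centre of its underside.
- cup_wood: Bystander: wooden cup, 52 mm wide, 53 mm high; at the right of the carousel. Origin: centre of its underside.
- bowl_small: Bystander: white bowl, 108 mm wide, 63 mm high; at the right. Origin: centre of its underside.
- mug_dark: Bystander: black mug, 80 mm wide (116 with its handle), 95 mm high; behind, at the right. Origin: centre of its underside.
- kitchen_timer: Bystander: white wind-up timer with a dial, 51x57x56 mm; at the left. Origin: centre of its underside.
- box_salt: Bystander: bamboo box with a lid, 91x110x83 mm; at the left, near the robot. Origin: centre of its underside.
Things that resemble listed ones, but are neither listed nor needed, are in the scene too. Leave any green or orange look-alike of the short_shaker alone. Leave any blue or yellow look-alike of the tall_shaker alone.

How it is judged (in metres and radians):
At the end, for the whole second after the job is handed in: Salt shaker on the pointer side, at least 45 mm from the axis and within 12 mm sideways of the pointer line; fingers grip the knob with over 2 N (grasp point within 35 mm of its centre); turntable slower than 0.1 rad/s; all four jars upright (0.15 rad), within 105 mm of the axis (y of salt_shaker in the frame of carousel_foot between -0.012 and 0.012 m and x of salt_shaker in the frame of carousel_foot below -0.045 m and angular speed of turntable below 0.1 rad/s and contact force between the fingers and turntable above 2 N and distance between the grasp point and carousel_knob below 0.035 m and angle between each of salt_shaker, spice_jar, tall_shaker, short_shaker's own z axis and vertical below 0.15 rad and horizontal distance between each of salt_shaker, spice_jar, tall_shaker, short_shaker and carousel_foot below 0.105 m); the arm keeps its last pose, push and grip.
It fails at once if the robot touches a jar on the carousel (contact force between any of the arm, the fingers and salt_shaker above 0.5 N or contact force between any of the arm, the fingers and spice_jar above 0.5 N or contact force between any of the arm, the fingers and tall_shaker above 0.5 N or contact force between any of the arm, the fingers and short_shaker above 0.5 N).
It fails at once if a jar topples (angle between any of salt_shaker, spice_jar, tall_shaker, short_shaker's own z axis and vertical above 0.5 rad).
It fails at once if a thing beside the carousel is moved by more than 20 mm (distance of any of cup_wood, bowl_small, mug_dark, kitchen_timer, box_salt from where it was at the start of the episode above 0.02 m).
It also fails if it takes over 48 s, if anything falls off the work surface, if the arm or the gripper's body presses on something with over 40 N, if the wrist force passes 120 N, or if a joint passes its speed limit or range.

ROBOT

A 6-joint arm with a two-finger parallel gripper is mounted at the origin on a cart in front of the work surface, level with it; the furniture and walls round the work are solid. World frame = base frame: x ahead of the robot, y to its left, z up, the work surface at z = 0. Lengths are in mm, angles in rad, forces in N, time in s.
With the tool pointing down it reaches from about 350 to 775 mm from the base axis. Payload 7.3 kg.
Tool frame: the origin (TCP) lies on the centre line of the jaws, within the pads' length; the fingertips stand finger_overhang ahead of it and the grasp point (between the pads) lies 8 mm behind it (finger_overhang is the distance from the TCP to the fingertips, in mm); z points along the fingers, y is the line along which they close (so a half turn about z gives the same grasp; the last joint's range is limited). The gripper opens to 92 mm and grips with 3 to 60 N. Pads are 19 mm wide; open, the fingers measure 130 mm over their backs; the gripper's body (75 mm by 190 mm) begins 47 mm behind the grasp point.
Start: joints at [1.063, 0.342, 1.524, -0, 1.275, -0.146], TCP at [185.814, 491.037, 237.741] pointing down, gripper open.
Joint ranges: [-2.53, 2.53], [-0.77, 2.02], [0.04, 2.7], [-1, 4.14], [0.28, 2.66], [-3.11, 3.11]. Speed limits (rad/s): [2.57, 2.57, 3.14, 3.14, 3.14, 3.14].

INTERFACE

Orientations are given as [roll, pitch, yaw] about the fixed x, y, z axes, in that order (R = Rz(yaw) Ry(pitch) Rx(roll)).
In Python, from plant import get_obs, capture, close_job, finger_overhang gives the robot as it stands.
- The arm moves only by the shell command python3 -m inch 'ROWS'. ROWS is JSON, one flat list of numbers, 7 for each row, row after row: the turn, a rotation vector about the tool's x, y, z scaled (see below), then the shift along the tool's x, y, z scaled (see below), then the closure, from -1 (fully open) to 1 (shut). In form: [ax, ay, az, tx, ty, tz, gripper, ax, ay, az, tx, ty, tz, gripper, ...]. A call has 1 to 10 rows; each row shifts and turns the commanded pose from where the row before left it, along the tool's axes as they then stand; what a row does not reach is not made up. The controller multiplies each number of a shift by 0.8 m and each number of a turn by 1.5 rad. A row lasts 1/12 s, in which the tool goes at most 41.7 mm and 7.16 degrees, less where a joint would pass 70% of its speed; a pose out of reach is approached as far as the arm can. A call with a number of a shift or a turn outside -1 to 1 is refused whole. A call with a gripper value outside its range is refused whole. The fingers move at their own pace and stop on an object; the grip force is fixed at half the most. Time passes only in rows, so rows that do not move let the fingers close. It gives the time, the measured TCP pose, the force, the opening and the grip force at its end, in the units of the state.
- get_obs(): the state, without advancing time (a new reading comes with each control period).
- capture(name): name is "scene" or "top" or "wrist"; returns a dict with "image" (384x512x3 uint8, red, green, blue), "mtx" (3x3 intrinsics, pixels), "pose" (4x4, takes a point from camera to world coordinates). Camera axes: x right, y up, looking along -z (the intrinsics and any distortion apply to the point x, -y, -z); pixel columns grow to the right and rows downward; lengths in mm; the calibration is good to about 2 mm. A picture is of the moment at which its call begins. There is no depth.
- close_job(): hands the job in; it is judged then, once.
The state is a dict: "time": time; "joint_positions": joint angles; "dq": joint speeds; "tau": joint torques, N m; "tool_pos": TCP position; "tcp_rot": TCP orientation; "contact_force": force on the tool from outside, world axes, zero at the start; "moment": the same for the moment, N m; "grip_width": finger opening in mm; "finger_force": force on a finger pad.
Only numpy, scipy, OpenCV 4.12 (cv2) and the standard library are available. Lean on these libraries where they do the work, as an engineer would, in place of code of your own. Each camera call takes 0.05 s, during which the arm holds its last target. There are 200 camera calls.

## Working session

There is one attempt and no reset: what is moved stays moved. The work goes in short steps, Python scripts to look and compute and a shell command to move; the robot and the scene stay as the last step left them, time stands still between calls to the robot, and variables do not carry over. Pictures are saved under pics/ and viewed, at most 10 in all, crops included, and the job is handed in when it is done.

```bash
mkdir -p pics; ls
python3 - <<'E'
from plant import *
import cv2,numpy as np
print(get_obs(), finger_overhang)
ims=[]
for n in("scene","top"):
    c=capture(n);cv2.imwrite(f"pics/{n}0.png",c["image"][:,:,::-1]);print(n,c["mtx"],c["pose"], c.keys())
E
```

```text
pics
{'time': 0.0, 'joint_positions': array([ 1.06295046e+00,  3.42709869e-01,  1.52500600e+00, -6.86973181e-06,
        1.27538018e+00, -1.45948039e-01]), 'dq': array([-3.79877303e-04, -1.15881551e-03, -5.50491965e-04, -1.28512355e-03,
       -1.28476683e-04,  7.64248061e-05]), 'tau': array([ 1.17484367e-03, -4.31249464e+01, -2.44212914e+01,  7.18196877e-02,
        5.59981016e-02, -1.49091438e-04]), 'tool_pos': array([185.64465052, 490.67466117, 237.05546026]), 'tcp_rot': array([-3.14010429e+00, -2.12139784e-04,  2.77969667e+00]), 'contact_force': array([-0.64780112,  0.82689811, -0.33044191]), 'moment': array([ 0.03221594, -0.03143037, -0.028342  ]), 'finger_force': 0.0, 'grip_width': 91.68128139622341} 11.0
scene [[403.18920006   0.         252.39515874]
 [  0.         403.18920006 191.37646177]
 [  0.           0.           1.        ]] [[ 6.99003440e-01  5.46410073e-01 -4.61335261e-01  6.12186524e+01]
 [-7.15114893e-01  5.36087395e-01 -4.48576632e-01 -4.66730946e+02]
 [ 2.20922789e-03  6.43464324e-01  7.65472914e-01  9.29552927e+02]
 [ 0.00000000e+00  0.00000000e+00  0.00000000e+00  1.00000000e+00]] dict_keys(['image', 'mtx', 'pose'])
top [[367.17127024   0.         257.23288219]
 [  0.         367.17127024 194.12685213]
 [  0.           0.           1.        ]] [[ 1.05942587e-03  9.97334694e-01 -7.29546859e-02  4.54331861e+02]
 [-9.99956043e-01  3.76900651e-04 -9.36859909e-03 -1.91494741e+01]
 [-9.31613223e-03  7.29614044e-02  9.97291253e-01  1.29875216e+03]
 [ 0.00000000e+00  0.00000000e+00  0.00000000e+00  1.00000000e+00]] dict_keys(['image', 'mtx', 'pose'])
```

View pics/scene0.png

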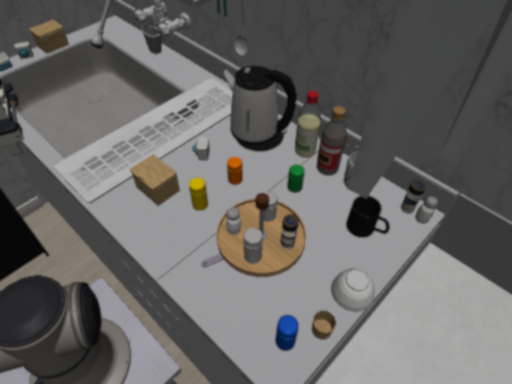

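View pics/top0.png

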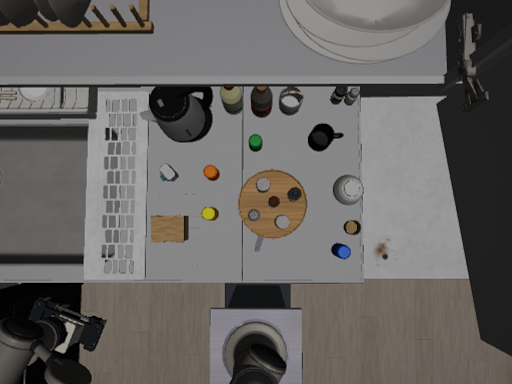

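Scene: carousel at about (261,236), knob (262,200), jars at (234,220), (253,245), (289,231), (269,207). Top: carousel at (272,204), knob (274,201), tongue (259,242). I'll enlarge these to confirm the salt shaker.

```bash
cat > h.py <<'E'
import numpy as np,cv2
def px2w(c,u,v,z):
    K,P=c["mtx"],c["pose"]
    d=np.linalg.inv(K)@np.array([u,v,1.]);d=P[:3,:3]@(d*[1,-1,-1]);o=P[:3,3]
    return o+d*(z-o[2])/d[2]
E
python3 - <<'E'
from plant import *
import cv2,numpy as np
from h import *
s=capture("scene");t=capture("top")
a=cv2.resize(s["image"][180:290,195:320],None,fx=3.2,fy=3.2,interpolation=2)
b=cv2.resize(t["image"][155:265,225:320],None,fx=3.2,fy=3.2,interpolation=2)
cv2.imwrite("pics/crop.png",np.hstack([a,b])[:,:,::-1])
im=cv2.cvtColor(t["image"],cv2.COLOR_RGB2HSV)
m=cv2.inRange(im,(8,80,60),(28,255,255));m[:160]=0;m[250:]=0;m[:,:225]=0;m[:,320:]=0
n,l,st,ce=cv2.connectedComponentsWithStats(m);i=1+st[1:,4].argmax();print(st[i],ce[i])
cs=max(cv2.findContours((l==i).astype('u1'),0,1)[0],key=cv2.contourArea)
h=cv2.convexHull(cs)
e=cv2.fitEllipse(h);print(e,px2w(t,*e[0],38))
W=np.array([px2w(t,*p[0],38)[:2] for p in h]);r=np.linalg.norm(W-px2w(t,*e[0],38)[:2],axis=1);print(r.mean(),r.std())
for n_,p,z in(("knob",(274,201),190),("tongue",(259,242),3)):print(n_,px2w(t,*p,z))
E
```

```text
[ 238  169   69   70 3054] [271.87917485 203.65455141]
((272.224853515625, 203.51242065429688), (68.86453247070312, 68.88038635253906), 143.04176330566406) [514.25070445 -58.84404353  38.        ]
118.38428925964402 0.7718190198357122
knob [514.62987179 -59.43647897 190.        ]
tongue [380.87808157 -13.34939964   3.        ]
```

View pics/crop.png

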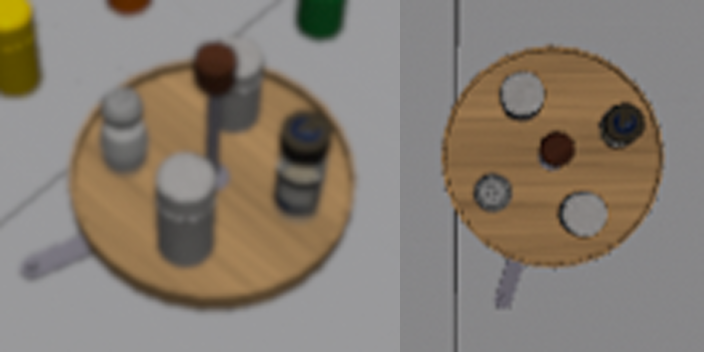

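The crop shows the four jars: domed, waisted, perforated cap at top px (253.7,214.7) (scene (234,220)); flat grey ones at (282,222) and (263,185); black cap at (294,194). Only the first is domed with a waist, so it is the salt shaker. Next: tongue line and salt angle.

Run:
```python
from plant import *
import cv2,numpy as np
from h import *
t=capture("top");im=t["image"].astype(int)
ax=np.array([514.3,-59.0])
pts=[]
for v in range(238,252):
  for u in range(248,272):
    w=px2w(t,u,v,3)[:2];r=np.linalg.norm(w-ax)
    p=im[v,u]; 
    if 126<r<178 and p[2]-p[1]>6: pts.append((u,v,*w))
pts=np.array(pts);print(len(pts),pts[:,:2].min(0),pts[:,:2].max(0));w=pts[:,2:]-ax
print(np.linalg.norm(w,axis=1).min(),np.linalg.norm(w,axis=1).max())
tongue=np.degrees(np.arctan2(*w.mean(0)[::-1]));print("tongue",tongue,w.mean(0))
g=cv2.cvtColor(t["image"],cv2.COLOR_RGB2HSV)
m=cv2.inRange(g,(0,0,0),(180,75,255))[200:228,243:264]
n,l,st,ce=cv2.connectedComponentsWithStats(m);print(st,ce+[243,200])
for z in(80,90):
  s=px2w(t,253.75,214.7,z)[:2]-ax;print(s,np.linalg.norm(s),np.degrees(np.arctan2(*s[::-1])))
d=tongue-np.degrees(np.arctan2(*s[::-1]));print("turn deg",(d+180)%360-180)
```

```text
64 [255. 238.] [262. 250.]
126.69875183544079 170.7363585596728
tongue 160.96303812615588 [-140.21478839   48.38102368]
[[  0   0  21  28 463]
 [  5   9  12  12 109]
 [  0  22   5   6  16]] [[253.15766739 212.78401728]
 [253.6146789  214.78899083]
 [244.25       225.4375    ]]
[-39.19998943  62.77342245] 74.00771403830622 121.98345607105382
[-39.37039446  62.58533748] 73.93884247755393 122.17265905860687
turn deg 38.790379067549
```

```bash
python3 -m inch '[0,0,0,-0.0314,-0.0248,0,-1,0,0,0,-0.0314,-0.0248,0,-1,0,0,0,-0.0314,-0.0248,0,-1,0,0,0,-0.0314,-0.0248,0,-1,0,0,0,-0.0314,-0.0248,0,-1,0,0,0,-0.0314,-0.0248,0,-1,0,0,0,-0.0314,-0.0248,0,-1,0,0,0,-0.0314,-0.0248,0,-1,0,0,0,-0.0314,-0.0248,0,-1,0,0,0,-0.0314,-0.0248,0,-1]'
```

```text
time: 1.08
tool_pos: [351.0, 215.1, 237.8]
tcp_rot: [3.141, 0.0, 2.78]
contact_force: [0.1, -0.2, -0.1]
grip_width: 91.7
finger_force: 0.0
```

```bash
python3 -m inch '[0,0,0,-0.0314,-0.0248,0,-1,0,0,0,-0.0314,-0.0248,0,-1,0,0,0,-0.0314,-0.0248,0,-1,0,0,0,-0.0314,-0.0248,0,-1,0,0,0,-0.0314,-0.0248,0,-1,0,0,0,-0.0314,-0.0248,0,-1,0,0,0,-0.0314,-0.0248,0,-1,0,0,0,-0.0314,-0.0248,0,-1,0,0,0,-0.0314,-0.0248,0,-1,0,0,0,-0.0314,-0.0248,0,-1]'
python3 -m inch '[0,0,0,0,0,0,-1,0,0,0,0,0,0,-1]'
python3 - <<'E'
from plant import *
import cv2,numpy as np
from h import *
w=capture("wrist");cv2.imwrite("pics/w1.png",w["image"][:,:,::-1])
K,P=w["mtx"],w["pose"]
c=np.linalg.inv(P)@np.array([514.4,-59,190,1]);q=K@(c[:3]*[1,-1,-1]);print(q[:2]/q[2],P)
print(get_obs()["joint_positions"])
E
```

```text
time: 1.92
tool_pos: [515.8, -59.5, 237.6]
tcp_rot: [3.141, -0.0, 2.78]
contact_force: [-0.1, -0.2, 0.3]
grip_width: 92.0
finger_force: 0.0
time: 2.08
tool_pos: [515.4, -59.0, 237.1]
tcp_rot: [3.141, -0.001, 2.777]
contact_force: [0.4, 0.7, -0.9]
grip_width: 92.0
finger_force: 0.0
[251.05266187 208.51318199] [[ 3.55689618e-01 -9.06633722e-01 -2.26936534e-01  4.55591984e+02]
 [ 9.34604091e-01  3.44967097e-01  8.66769591e-02 -3.63216124e+01]
 [-2.98616493e-04 -2.42925908e-01  9.70044800e-01  3.84853373e+02]
 [ 0.00000000e+00  0.00000000e+00  0.00000000e+00  1.00000000e+00]]
[-2.60319065e-01  3.30561715e-01  1.54251787e+00  4.99564374e-04
  1.26994439e+00 -1.46827643e+00]
```

View pics/w1.png

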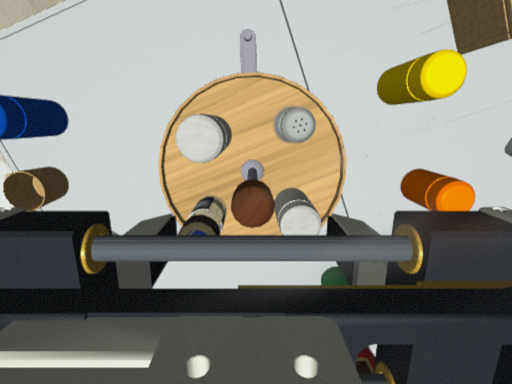

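Wrist view: knob at (252,205) as predicted (251,208), salt shaker's perforated dome at (296,123), tongue stud (248,38). The knob lies between the fingers, so I descend and recheck the angle.

```bash
python3 - <<'E'
from plant import *
import numpy as np
from h import *
w=capture("wrist")
ax=np.array([514.4,-59]);A=lambda v:np.degrees(np.arctan2(v[1],v[0]))
kn=px2w(w,251.5,204,190);print("knob",kn)
s=px2w(w,295.5,122,114)[:2]-ax;t=px2w(w,248,37,4)[:2]-ax
print(s,np.hypot(*s),A(s),t,np.hypot(*t),A(t),A(t)-A(s))
E
python3 -m inch '[0,0,0,0,0,0.018,-1,0,0,0,0,0,0.018,-1,0,0,0,0,0,0.018,-1,0,0,0,0,0,0.018,-1,0,0,0,0,0,0.017,-1,0,0,0,0,0,0,-1]'
```

```text
knob [510.72837882 -56.35016093 190.        ]
[-43.54104452  62.71613242] 76.34877748941419 124.77054235516628 [-156.20446314   55.83072199] 165.88219863067377 160.33205441083035 35.56151205566407
time: 2.68
tool_pos: [513.2, -56.1, 164.4]
tcp_rot: [-3.141, -0.005, 2.782]
contact_force: [-1.1, 0.0, -0.3]
grip_width: 91.7
finger_force: 0.0
```

```bash
python3 -m inch '[0,0,0,0,0,0,0,0,0,0,0,0,0,0.3,0,0,0,0,0,0,1,0,0,0,0,0,0,1,0,0,0,0,0,0,1,0,0,0,0,0,0,1,0,0,0,0,0,0,1,0,0,0,0,0,0,1]'
```

```text
time: 3.35
tool_pos: [515.3, -58.0, 166.6]
tcp_rot: [3.141, 0.0, 2.78]
contact_force: [0.5, 0.2, 0.1]
grip_width: 43.1
finger_force: 0.0
```

```bash
python3 -m inch '[0,0,0,0,0,0,1,0,0,0,0,0,0,1,0,0,0,0,0,0,1,0,0,0,0,0,0,1,0,0,0,0,0,0,1,0,0,0,0,0,0,1]'
```

```text
time: 3.85
tool_pos: [515.2, -58.1, 166.5]
tcp_rot: [-3.141, -0.0, 2.78]
contact_force: [-1.2, -2.2, 0.4]
grip_width: 32.5
finger_force: 30.0
```

```bash
python3 -m inch '[0,0,-0.003,0,0,0,1,0,0,-0.006,0,0,0,1,0,0,-0.009,0,0,0,1,0,0,-0.012,0,0,0,1,0,0,-0.014,0,0,0,1,0,0,-0.014,0,0,0,1,0,0,-0.014,0,0,0,1,0,0,-0.014,0,0,0,1,0,0,-0.014,0,0,0,1,0,0,-0.014,0,0,0,1]'
python3 -m inch '[0,0,-0.015,0,0,0,1,0,0,-0.016,0,0,0,1,0,0,-0.016,0,0,0,1,0,0,-0.016,0,0,0,1,0,0,-0.016,0,0,0,1,0,0,-0.016,0,0,0,1,0,0,-0.014,0,0,0,1,0,0,-0.01,0,0,0,1,0,0,-0.006,0,0,0,1,0,0,-0.003,0,0,0,1]'
python3 -m inch '[0,0,0,0,0,0,1,0,0,0,0,0,0,1]'
python3 - <<'E'
from plant import *
import cv2
w=capture("wrist");t=capture("top")
cv2.imwrite("pics/w2.png",w["image"][:,:,::-1])
E
```

```text
time: 4.68
tool_pos: [515.2, -58.0, 166.5]
tcp_rot: [-3.142, -0.0, 2.953]
contact_force: [-1.7, -3.8, 0.0]
grip_width: 32.8
finger_force: 30.0
time: 5.52
tool_pos: [515.2, -57.8, 166.5]
tcp_rot: [3.141, -0.0, -3.14]
contact_force: [-2.1, -3.7, 0.7]
grip_width: 32.5
finger_force: 30.0
time: 5.68
tool_pos: [515.3, -57.8, 166.5]
tcp_rot: [3.141, 0.0, -3.14]
contact_force: [-1.0, -2.8, 0.5]
grip_width: 32.4
finger_force: 30.0
```

View pics/w2.png

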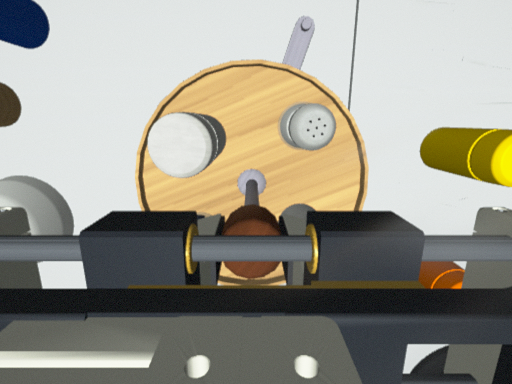

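The salt dome is at (315,126) with its base about (300,124), the stud is at (306,24), and all visible jars stand. I measure the remaining angle.

Run:
```python
from plant import *
import numpy as np
from h import *
w=capture("wrist")
A=lambda v:np.degrees(np.arctan2(v[1],v[0]))
for ax in([514.4,-59],px2w(w,251.5,184,28)[:2]):
  s=px2w(w,315,126.5,114)[:2]-ax;t=px2w(w,306,24,4)[:2]-ax
  print(ax,s,np.hypot(*s),A(s),t,np.hypot(*t),A(t),A(t)-A(s))
```

```text
[514.4, -59] [-59.45536759  45.66883144] 74.97054689068665 142.47142841012922 [-157.96814838   55.48080899] 167.42776373213263 160.6479517149979 18.17652330486868
[516.47037107 -58.14088966] [-61.52573867  44.8097211 ] 76.11391215494322 143.93382901199507 [-160.03851945   54.62169865] 169.10309775750324 161.15504993151075 17.221220919515673
```

```bash
python3 -m inch '[0,0,-0.004,0,0,0,1,0,0,-0.008,0,0,0,1,0,0,-0.012,0,0,0,1,0,0,-0.014,0,0,0,1,0,0,-0.014,0,0,0,1,0,0,-0.014,0,0,0,1,0,0,-0.014,0,0,0,1,0,0,-0.014,0,0,0,1,0,0,-0.014,0,0,0,1,0,0,-0.014,0,0,0,1]'
python3 -m inch '[0,0,-0.014,0,0,0,1,0,0,-0.014,0,0,0,1,0,0,-0.014,0,0,0,1,0,0,-0.012,0,0,0,1,0,0,-0.01,0,0,0,1,0,0,-0.008,0,0,0,1,0,0,-0.005,0,0,0,1,0,0,-0.003,0,0,0,1,0,0,-0.001,0,0,0,1,0,0,0,0,0,0,1]'
python3 -m inch '[0,0,0,0,0,0,1,0,0,0,0,0,0,1,0,0,0,0,0,0,1]'
python3 - <<'E'
from plant import *
import cv2
w=capture("wrist");cv2.imwrite("pics/w3.png",w["image"][:,:,::-1])
w=capture("scene");cv2.imwrite("pics/s3.png",cv2.resize(w["image"][150:300,160:360],None,fx=3,fy=3)[:,:,::-1])
E
```

```text
time: 6.67
tool_pos: [515.2, -57.7, 166.5]
tcp_rot: [3.141, 0.0, -2.955]
contact_force: [-2.1, -0.7, 0.9]
grip_width: 32.7
finger_force: 30.0
time: 7.5
tool_pos: [515.2, -57.6, 166.5]
tcp_rot: [3.141, 0.0, -2.836]
contact_force: [-2.2, 3.5, 2.1]
grip_width: 32.9
finger_force: 30.0
time: 7.75
tool_pos: [515.2, -57.7, 166.5]
tcp_rot: [3.141, 0.0, -2.836]
contact_force: [-2.6, 3.6, 2.3]
grip_width: 32.6
finger_force: 30.0
```

View pics/w3.png

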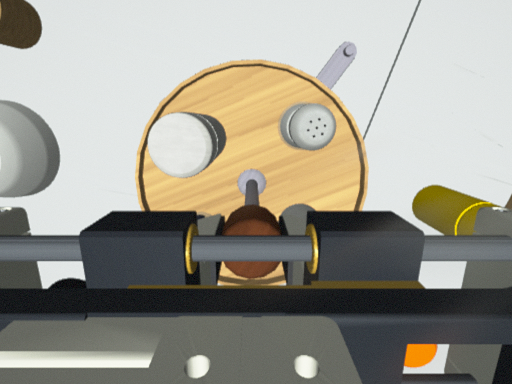

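View pics/s3.png

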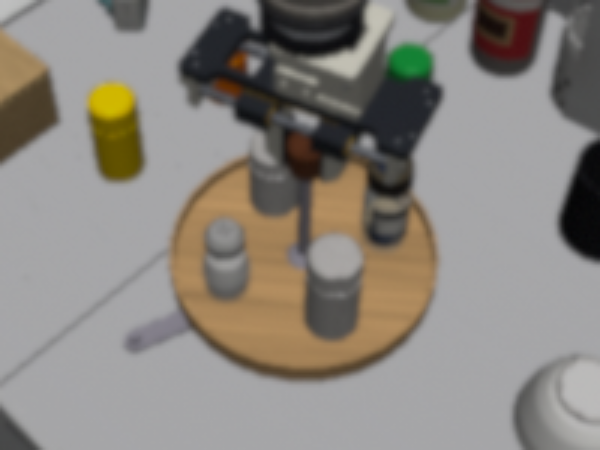

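The wrist view has the stud at (348,49), salt dome at (315,126) and post base at (252,184). The scene view shows all four jars upright with the salt in front of the tongue. Checking the residual:

Run:
```python
from plant import *
import numpy as np
from h import *
w=capture("wrist");o=get_obs()
A=lambda v:np.degrees(np.arctan2(v[1],v[0]))
for ax in([514.4,-59],px2w(w,251.5,184,28)[:2]):
  s=px2w(w,315,126.5,114)[:2]-ax;t=px2w(w,348,49,4)[:2]-ax
  d=A(t)-A(s);print(ax,A(s),np.hypot(*t),A(t),d,np.hypot(*s)*np.sin(np.radians(d)))
s=capture("scene");print(px2w(s,160+225/3,150+285/3,26)[:2]-[514.4,-59])
print(o["finger_force"],abs(o["dq"]).max())
```

```text
[514.4, -59] 160.09249958495658 167.63846026864562 161.03822409897342 0.9457245140168311 1.2319928367484843
[516.33154056 -57.85586019] 161.39793339356095 169.10205616125333 161.6175151291422 0.21958173558124372 0.29160360081409636
[-72.60241837  25.52823804]
30.00020135077648 0.002892942750569867
```

Residual is about 1 mm sideways (tolerance 12 mm), the grip is 30 N and the arm is at rest, so I hand in.

```bash
python3 -c "from plant import *;print(close_job())"
```

```text
the job is handed in; nothing more can be done
None
```

I turned the carousel about 38° so the salt shaker stands within about 1 mm of the pointer line, and handed the job in still gripping the knob at 30 N with all four jars upright; the judge's verdict was not shown.

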